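# Dry run of one pass on the welding turntable

## Robot

A 6-joint arm with a two-finger parallel gripper is mounted at the origin on the work surface. World frame = base frame: x ahead of the robot, y to its left, z up, the work surface at z = 0. Lengths are in m, angles in rad, forces in N, time in s.
With the tool pointing down it reaches from about 0.35 to 0.775 m from the base axis. Payload 7.3 kg.
Tool frame: the origin (TCP) lies on the front face of the gripper's body, between the roots of the fingers; the fingertips stand 66 mm ahead of it and the grasp point (between the pads) lies 47 mm ahead of it; z points along the fingers, y is the direction in which the jaws open and shut (so a half turn about z gives the same grasp; the last joint's range is limited). The gripper opens to 92 mm and grips with 3 to 60 N. Pads are 19 mm wide; open, the fingers measure 130 mm over their backs; the gripper's body (75 mm by 190 mm) begins 47 mm behind the grasp point.
Start: joints at [0.954, 0.342, 1.524, -0, 1.275, -0.146], TCP at [0.238, 0.468, 0.292] pointing down, gripper open.
Joint ranges: [-2.53, 2.53], [-0.77, 2.02], [0.04, 2.7], [-1, 4.14], [0.28, 2.66], [-3.11, 3.11]. Speed limits (rad/s): [2.57, 2.57, 3.14, 3.14, 3.14, 3.14].

## Interface

Orientations are given as [roll, pitch, yaw] about the fixed x, y, z axes, in that order (R = Rz(yaw) Ry(pitch) Rx(roll)).
In Python, from cell import observe, read_camera, hand_in, search_frame, tip_of gives the robot as it stands. The module is installed in compiled form; this text tells all that it offers.
- The arm moves only by the tool apply_moves, never from a script. Its argument "motion" is a list of rows, each an object with "offset": the shift along the tool's x, y, z in mm, a list of three; "rotation": the turn, a rotation vector about the tool's x, y, z in rad, a list of three. In form: [{"offset": [x, y, z], "rotation": [rx, ry, rz]}, ...]. A call has 1 to 12 rows; each row shifts and turns the pose as measured when the row begins, along the tool's axes as they then stand; what a row does not reach is not made up. A row lasts 1/12 s, in which the tool goes at most 41.7 mm and 7.16 degrees, less where a joint would pass 70% of its speed; a pose out of reach is approached as far as the arm can. A call with a gripper value outside its range is refused whole. "grip" is the closure, from 0 (fully open) to 1 (shut), set as the call begins (left out, the last holds). The fingers move at their own pace and stop on an object; "grip_force" is the grip in N (left out, the last holds). Time passes only in rows, so rows that do not move let the fingers close. It gives the time, the measured TCP pose, the force and the opening at its end, in the units of the state.
- observe(): the state, without advancing time (a new reading comes with each control period).
- read_camera(name): name is "scene" or "top" or "wrist"; returns a dict with "img" (480x640x3 uint8, red, green, blue), "camera_matrix" (3x3 intrinsics, pixels), "D" ([k1, k2, p1, p2, k3] as OpenCV has them; the pictures are not rectified), "R" (3x3) and "t" (3): a world point X has camera coordinates R X + t; the wrist camera has in their place "tool_from_camera" (4x4, takes a point from camera to tool coordinates, whose origin is the TCP and whose axes are the flange's). Camera axes: x right, y down, z forward; pixel columns grow to the right and rows downward; lengths in m; the calibration is good to about 2 mm. A picture is of the moment at which its call begins: read the wrist's pose just before it. There is no depth.
- hand_in(): hands the job in, once; it reports no verdict.
Trained networks look in a picture, given as the dict that the camera call returned (one of the last four; its "shot" number tells which), for a name from the list of things; names that differ only in an ending like _2 or _b are one class to them, and where a whole thing is asked for, a point or a joint stands for the part that bears it (a point fixed in the world has none). Each returns a list of dicts, best first, with "score" (0 to 1); they miss things now and then, are a little off and sometimes report something else, mostly with a low value. They report only what shows in the picture. A call takes as long as a camera call. They do not tell look-alikes from the thing itself.
- search_frame(query, picture): "location" ([x, y, z] in m, in world coordinates, good to about 4 mm: the middle of the surface that is visible of it).
- tip_of(query, picture): "location" ([x, y, z] in m, in world coordinates, good to about 4 mm: a listed point, or the origin of a listed thing).
The state is a dict: "time": time; "qpos": joint angles; "qvel": joint speeds; "joint_efforts": joint torques, N m; "tool_pos": TCP position; "tool_rot": TCP orientation; "contact_force": force on the tool from outside, world axes, zero at the start; "torque": the same for the moment, N m; "opening": finger opening in m.
Only numpy, scipy, OpenCV 4.12 (cv2) and the standard library are available. Lean on these libraries where they do the work, as an engineer would, in place of code of your own. Each camera call takes 0.05 s, during which the arm holds its last target.

## Task

Make a dry run of one pass: push the roller arm of the blue limit switch sideways until it stands over the green part of its scale, pausing there a moment and keeping out of the red, and let it spring back. Then turn the welding turntable by its red crank grip exactly one full turn anticlockwise (seen from above), so that its crank is back at the yellow pointer, and let go. Leave the grey switch and the loose things on the bench alone.

Things in the scene. Friction and masses are not known exactly. Their poses are not given: they have to be found in the camera images.
- home_switch: The switch to trip: blue roller-lever limit switch fixed to the bench. Origin: on the bench below the lever's vertical pivot; own -x is where the lever points at rest. Steel foot (x -25 to 75, y +-40 mm) and blue body (x -20 to 75, y +-25 mm), 101 mm high. Scale under the arm, 25 to 50 mm from the pivot, 95 mm high: white at rest, then green, then red. Farther out only bench lies below the arm.
- home_switch_roller (a point): centre of the blue switch's black roller, 117 mm above the bench; moves with the lever. Upright roller, diameter 22 mm, z 107 to 127 mm, centred 65 mm from the pivot, on a flat steel arm 11 mm wide, z 102 to 107 mm, that sweeps level about the pivot
- home_switch_lever (a joint): lever angle of the blue switch, rad: 0 at rest on its stop, grows as the roller is pushed anticlockwise seen from above (from rest, towards the switch's own -y). Over green, tripped, from about 0.45 to 0.95; red (overtravel) from about 1.0; end stop 1.3. A spring resists (at the roller about 1.2 N at rest, 3 N at 0.5, 4 N at 0.8) and returns it to 0 when let go
- end_switch: The other switch, to be left alone: grey roller-lever limit switch fixed to the bench. Origin: on the bench below the lever's vertical pivot; own -x is where the lever points at rest. Steel foot (x -25 to 75, y +-40 mm) and grey body (x -20 to 75, y +-25 mm), 101 mm high. Scale under the arm, 25 to 50 mm from the pivot, 95 mm high: white at rest, then green, then red. Farther out only bench lies below the arm.
- end_switch_roller (a point): centre of the grey switch's black roller, 117 mm above the bench; moves with the lever. Upright roller, diameter 22 mm, z 107 to 127 mm, centred 65 mm from the pivot, on a flat steel arm 11 mm wide, z 102 to 107 mm, that sweeps level about the pivot
- end_switch_lever (a joint): lever angle of the grey switch, rad: 0 at rest on its stop, grows as the roller is pushed anticlockwise seen from above (from rest, towards the switch's own -y). Over green, tripped, from about 0.45 to 0.95; red (overtravel) from about 1.0; end stop 1.3. A spring resists (at the roller about 1.2 N at rest, 3 N at 0.5, 4 N at 0.8) and returns it to 0 when let go
- turntable: blue round base of the hand-turned welding turntable, fixed. Origin: on the bench on the vertical turning axis; own -x points to its yellow pointer, an upright strip 16 mm wide, 57 mm high, 113 to 123 mm from the axis. On it a steel plate (diameter 200 mm, top 62 mm high) with a clamped pipe piece in the middle (diameter 80 mm, top 102 mm high; jaws to 77 mm from the axis, 80 mm high)
- crank_grip (a point): on the axis of the upright red cylindrical crank grip, 118 mm above the bench; moves with the plate, 80 mm from the turntable's axis. The grip has a diameter of 26 mm, reaches from 78 to 140 mm in height and spins freely about its own axis, so it may be held while it is led round the circle
- plate (a joint): angle the turntable has turned, rad: 0 at the start (crank beside the yellow pointer), grows anticlockwise seen from above; one full turn is 6.283. It turns without stops, against light friction (about 2.5 N at the grip), and stays where it is left
- hammer: loose hammer lying on the bench, about 260 mm long along its own x; bystander
- brush: loose brush lying on the bench, about 200 mm long along its own x; bystander
- offcut: loose dark steel pipe offcut standing upright, diameter 60 mm, 45 mm high; bystander
- disc: loose orange grinding disc lying flat, diameter 115 mm, 6 mm thick; bystander
- angle: loose piece of dark angle steel, 140 mm long along its own x, 40 mm wide and high; bystander
- spray: loose spray can standing upright, diameter 65 mm, 170 mm high; bystander
Things that resemble listed ones, but are neither listed nor needed, are in the scene too. What is shaped like the home_switch but purple is not meant.

How it is judged:
By the outcome, as a careful person would: the job done as asked, in the order asked, and still so for the second after the job is handed in, with the robot touching nothing.
It also fails if it takes over 64 s, if anything falls off the work surface, if the arm or the gripper's body presses on something with over 40 N, if the wrist force passes 120 N, or if a joint passes its speed limit or range.

## Working session

There is one attempt and no reset: what is moved stays moved. The work goes in short steps, Python scripts to look and compute and a tool call to move; the robot and the scene stay as the last step left them, time stands still between calls to the robot, and variables do not carry over. Pictures are saved under pics/ and viewed, and the job is handed in when it is done.

Besides the shell and the picture viewer there is one more tool, called after ">>>" by a JSON object that holds its "api" and its "payload", one argument or row to a line. apply_moves: Moves the arm, as the interface text tells. Its arguments: {"type":"object","properties":{"motion":{"type":"array"},"grip":{"type":"number"},"grip_force":{"type":"number"}},"required":["motion"]}

```bash
mkdir -p pics
python3 - <<'E'
from cell import *
import cv2
print(observe())
for n in ["scene","top"]:
    p=read_camera(n); cv2.imwrite(f"pics/{n}0.png",p["img"][:,:,::-1])
    print(n,p["shot"],p["t"],p["D"])
    for q in ["home_switch","home_switch_roller","turntable","crank_grip"]:
        for f in (tip_of,search_frame):
            print(q,f.__name__,[(r["score"],[round(float(v),3) for v in r["location"]]) for r in f(q,p)])
E
```

```text
{'time': 0.0, 'qpos': array([ 9.53983665e-01,  3.42692082e-01,  1.52502138e+00, -2.24682966e-05,
        1.27542976e+00, -1.45995709e-01]), 'qvel': array([ 0.00169364, -0.00139208, -0.000182  ,  0.0013428 ,  0.00109021,
       -0.00093987]), 'joint_efforts': array([-1.45336493e-03, -4.31239522e+01, -2.44216633e+01,  7.17455777e-02,
        5.59667917e-02, -8.70640656e-05]), 'tool_pos': array([0.23794368, 0.4676239 , 0.29155928]), 'tool_rot': array([-3.14005546e+00, -2.04316142e-04,  2.67078210e+00]), 'contact_force': array([-0.45980396,  0.22848438, -0.34904655]), 'torque': array([ 0.01124602, -0.00563376,  0.02932227]), 'opening': 0.09160062171756944}
scene 1 [-0.22357453 -0.35236751  1.61613343] [0.02291885 0.         0.         0.         0.        ]
home_switch call [(0.91, [0.274, -0.243, 0.001]), (0.65, [0.511, -0.299, -0.001]), (0.64, [0.483, -0.042, 0.116])]
home_switch call [(0.92, [0.547, -0.297, 0.089]), (0.74, [0.311, -0.247, 0.094])]
home_switch_roller call [(0.81, [0.45, -0.317, 0.116]), (0.76, [0.204, -0.253, 0.112])]
home_switch_roller call [(0.72, [0.556, 0.003, 0.06
[... 251 characters left out ...]
p call [(0.79, [0.554, 0.002, 0.062])]
top 2 [0.02811319 0.53582847 1.56977165] [0.03650578 0.         0.         0.         0.        ]
home_switch call [(0.91, [0.515, -0.299, 0.0]), (0.82, [0.269, -0.246, 0.001]), (0.71, [0.448, 0.303, 0.121]), (0.4, [0.378, -0.401, -0.001])]
home_switch call [(0.78, [0.289, -0.242, 0.092]), (0.68, [0.529, -0.283, 0.095])]
home_switch_roller call [(0.47, [0.208, -0.253, 0.117]), (0.45, [0.453, -0.315, 0.112])]
home_switch_roller call [(0.68, [0.481, -0.306, 0.108]), (0.51, [0.237, -0.253, 0.112])]
turntable call [(0.91, [0.545, 0.011, -0.002])]
turntable call [(0.78, [0.54, 0.005, 0.058])]
crank_grip call []
crank_grip call [(0.67, [0.548, 0.008, 0.063])]
```

View pics/scene0.png

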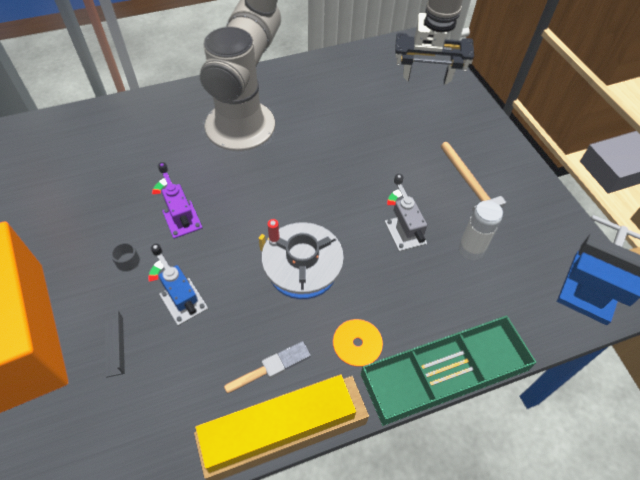

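View pics/top0.png

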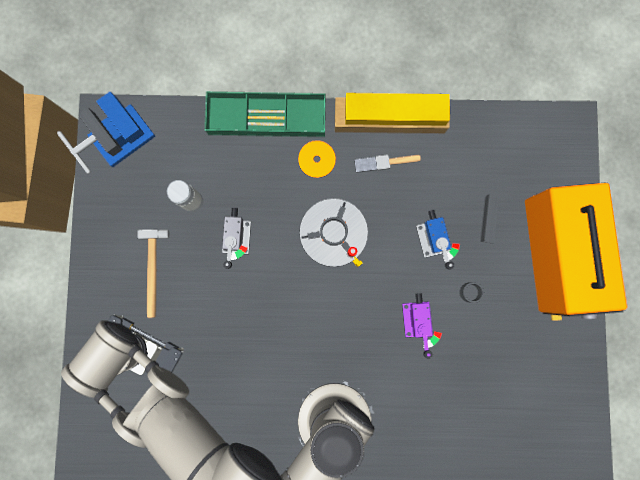

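```bash
cat > h.py <<'E'
from cell import *
import cv2, numpy as np
from scipy.optimize import least_squares
def proj(p,X):
    X=np.atleast_2d(np.asarray(X,float)); return cv2.projectPoints(X,cv2.Rodrigues(np.array(p["R"]))[0],np.array(p["t"],float),np.array(p["camera_matrix"]),np.array(p["D"],float))[0][:,0]
def ray(p,uv,z):
    n=cv2.undistortPoints(np.array([[uv]],float),np.array(p["camera_matrix"]),np.array(p["D"],float))[0,0]
    R=np.array(p["R"]);d=R.T@np.array([n[0],n[1],1]);c=-R.T@np.array(p["t"])
    return c+d*(z-c[2])/d[2]
E
python3 - <<'E'
from h import *
S={n:read_camera(n) for n in ("scene","top")}
T=np.array([0.547,0.012]);H=np.array([0.513,-0.299]);r=np.array([0.4515,-.316])
for n,p in S.items():
    im=p["img"][:,:,::-1].copy()
    k=6
    c=proj(p,[*( (T+H)/2),0.06])[0].astype(int)
    x0,y0=c[0]-66,c[1]-50; k=6
    big=cv2.resize(im[max(y0,0):y0+100,max(x0,0):x0+133],None,fx=k,fy=k,interpolation=cv2.INTER_CUBIC)
    def dr(pts,col):
        q=(proj(p,pts)-[x0,y0]+.5)*k
        cv2.polylines(big,[q.astype(int)],True,col,1)
    a=np.linspace(0,2*np.pi,60)
    circ=lambda c,R,z:np.c_[c[0]+R*np.cos(a),c[1]+R*np.sin(a),0*a+z]
    dr(circ(T,.1,.062),(0,255,255)); dr(circ(T,.04,.102),(0,255,255))
    dr(circ(r,.011,.127),(255,0,255)); dr(circ(H,.005,.107),(255,0,255))
    hsv=cv2.cvtColor(im,cv2.COLOR_BGR2HSV)
    m=(((hsv[...,0]<6)|(hsv[...,0]>174))&(hsv[...,1]>150)&(hsv[...,2]>90)).astype(np.uint8)
    nn,l,st,ce=cv2.connectedComponentsWithStats(m)
    for i in range(1,nn):
        if st[i,4]>15: print(n,st[i],ce[i].round(1),ray(p,ce[i],.118).round(4),ray(p,ce[i],.14).round(4))
    cv2.imwrite(f"pics/z_{n}.png",big)
E
```

```text
scene [152 190   9   4  32] [155.8 191.6] [ 0.2818 -0.2814  0.118 ] [ 0.3014 -0.2799  0.14  ]
scene [387 200   8   5  29] [390.4 202.5] [0.5095 0.2563 0.118 ] [0.5243 0.2463 0.14  ]
scene [268 219  10  10  48] [272.8 224.5] [ 0.4758 -0.0378  0.118 ] [ 0.4913 -0.0415  0.14  ]
scene [149 275   9   6  41] [152.8 277.7] [ 0.5255 -0.3338  0.118 ] [ 0.5399 -0.3312  0.14  ]
top [239 245   8   7  31] [242.9 248.1] [0.4919 0.2648 0.118 ] [0.4901 0.2615 0.14  ]
top [452 244   8   5  30] [455.6 245.5] [ 0.5084 -0.3315  0.118 ] [ 0.5064 -0.3261  0.14  ]
top [348 247   9   9  52] [351.8 251.2] [ 0.4877 -0.0405  0.118 ] [ 0.486  -0.0393  0.14  ]
top [434 331   8   7  35] [437.4 334.1] [ 0.2625 -0.2787  0.118 ] [ 0.2641 -0.274   0.14  ]
```

View pics/z_scene.png

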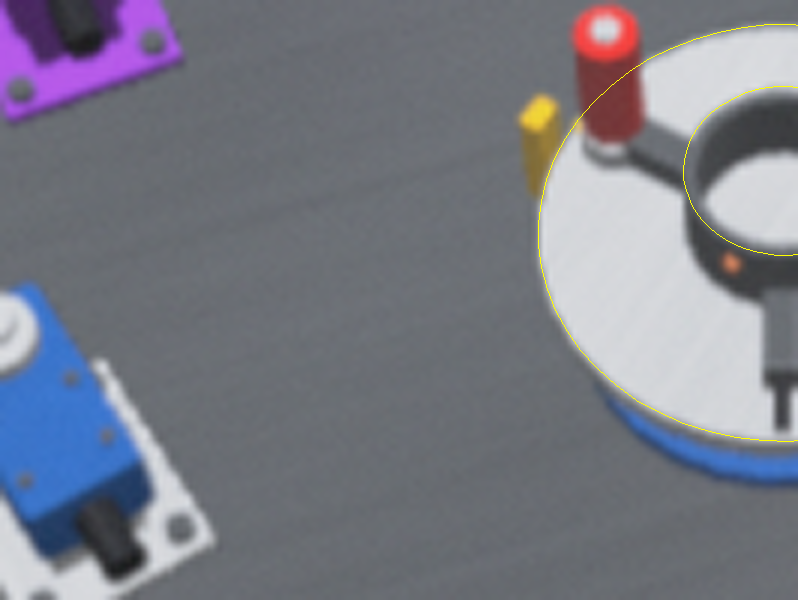

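View pics/z_top.png

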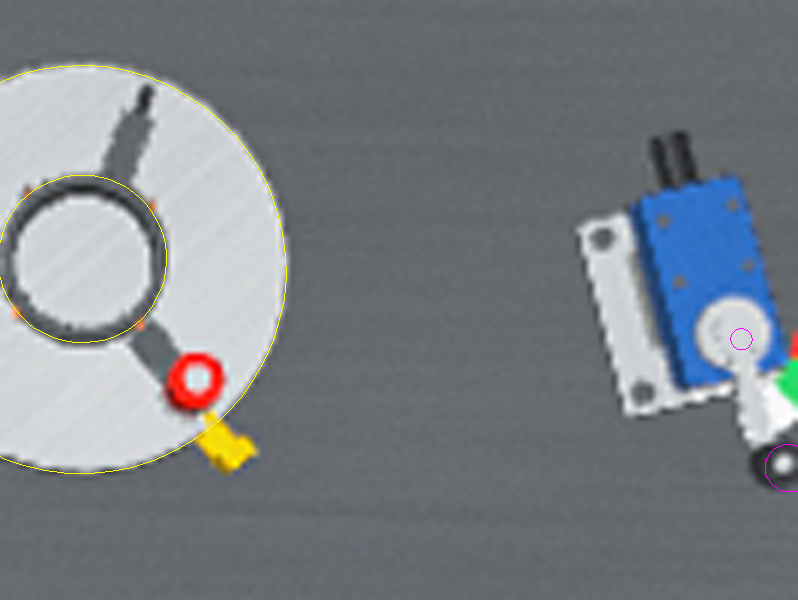

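Run:
```python
from h import *
S={n:read_camera(n) for n in ("scene","top")}
H=np.array([0.515,-0.297]);yaw=0.25;r=H-.065*np.array([np.cos(yaw),np.sin(yaw)]);T=np.array([0.547,0.012])
for n,p in S.items():
    x0,y0=proj(p,[*((T+H)/2),0.06])[0].astype(int)-[66,50]
    uv=np.array({"top":(195,379),"scene":(606,33)}[n])/6+[x0,y0]-.5
    print("grip",n,ray(p,uv,.14))
    im=p["img"][:,:,::-1].copy()
    x0,y0=proj(p,[*r,0.06])[0].astype(int)-[30,30]
    k=8
    big=cv2.resize(im[y0:y0+60,x0:x0+60],None,fx=k,fy=k,interpolation=cv2.INTER_CUBIC)
    def dr(pts,col,cl=True):
        q=(proj(p,pts)-[x0,y0]+.5)*k
        cv2.polylines(big,[q.astype(int)],cl,col,1)
    a=np.linspace(0,2*np.pi,60)
    circ=lambda c,R,z:np.c_[c[0]+R*np.cos(a),c[1]+R*np.sin(a),0*a+z]
    dr(circ(r,.011,.127),(255,0,255)); dr(circ(H,.005,.107),(255,0,255))
    u=np.array([np.cos(yaw),np.sin(yaw)]);v=np.array([-u[1],u[0]])
    dr([[*(H+x*u+y*v),.101] for x,y in((-.02,-.025),(.075,-.025),(.075,.025),(-.02,.025))],(0,255,255))
    cv2.imwrite(f"pics/s_{n}.png",big)
a=cv2.imread("pics/s_scene.png");b=cv2.imread("pics/s_top.png");cv2.imwrite("pics/s.png",cv2.resize(np.hstack([a,b]),(800,400)))
```

```text
grip scene [ 0.48765021 -0.03865716  0.14      ]
grip top [ 0.48757423 -0.03715698  0.14      ]
```

View pics/s.png

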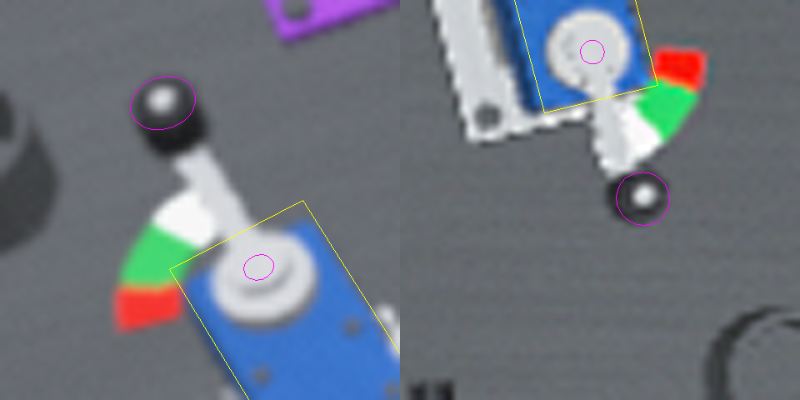

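>>> {"api": "apply_moves", "payload": {
  "motion": [
    {"offset": [0, 0, 0], "rotation": [0, 0, 0.1]},
    {"offset": [0, 0, 0], "rotation": [0, 0, 0.1]},
    {"offset": [0, 0, 0], "rotation": [0, 0, 0.1]},
    {"offset": [0, 0, 0], "rotation": [0, 0, 0.1]},
    {"offset": [0, 0, 0], "rotation": [0, 0, 0.1]}
  ],
  "grip": 1,
  "grip_force": 20
}}

```text
time: 1.52
tool_pos: [0.2381, 0.4679, 0.2922]
tool_rot: [3.142, -0.0, 2.151]
contact_force: [-0.6, -0.2, -0.6]
opening: 0.0627
```

>>> {"api": "apply_moves", "payload": {
  "motion": [
    {"offset": [-36, -7, 0], "rotation": [0, 0, 0]},
    {"offset": [-36, -7, 0], "rotation": [0, 0, 0]},
    {"offset": [-36, -7, 0], "rotation": [0, 0, 0]},
    {"offset": [-36, -7, 0], "rotation": [0, 0, 0]},
    {"offset": [-36, -7, 0], "rotation": [0, 0, 0]},
    {"offset": [-36, -7, 0], "rotation": [0, 0, 0]},
    {"offset": [-36, -7, 0], "rotation": [0, 0, 0]},
    {"offset": [-36, -7, 0], "rotation": [0, 0, 0]},
    {"offset": [-36, -7, 0], "rotation": [0, 0, 0]},
    {"offset": [-36, -7, 0], "rotation": [0, 0, 0]},
    {"offset": [-36, -7, 0], "rotation": [0, 0, 0]}
  ]
}}

```text
time: 2.43
tool_pos: [0.392, 0.0842, 0.2919]
tool_rot: [3.135, -0.001, 2.157]
contact_force: [1.6, -0.1, 0.2]
opening: 0.0003
```

>>> {"api": "apply_moves", "payload": {
  "motion": [
    {"offset": [-32, -17, 0], "rotation": [0, 0, 0]},
    {"offset": [-32, -17, 0], "rotation": [0, 0, 0]},
    {"offset": [-32, -17, 0], "rotation": [0, 0, 0]},
    {"offset": [-32, -17, 0], "rotation": [0, 0, 0]},
    {"offset": [-32, -17, 0], "rotation": [0, 0, 0]},
    {"offset": [-32, -17, 0], "rotation": [0, 0, 0]},
    {"offset": [-32, -17, 0], "rotation": [0, 0, 0]},
    {"offset": [-32, -17, 0], "rotation": [0, 0, 0]},
    {"offset": [-32, -17, 0], "rotation": [0, 0, 0]},
    {"offset": [-32, -17, 0], "rotation": [0, 0, 0]},
    {"offset": [0, 0, 0], "rotation": [0, 0, 0]}
  ]
}}

```text
time: 3.35
tool_pos: [0.4269, -0.302, 0.2926]
tool_rot: [3.131, 0.007, 2.15]
contact_force: [-0.9, 0.2, -0.1]
opening: 0.0004
```

Run:
```python
from h import *
print(observe()["tool_pos"],observe()["contact_force"],observe()["tool_rot"])
for n in ("scene","top","wrist"):
    cv2.imwrite(f"pics/a_{n}.png",read_camera(n)["img"][:,:,::-1])
a=cv2.imread("pics/a_scene.png")[130:350,80:400];b=cv2.imread("pics/a_wrist.png")
cv2.imwrite("pics/a.png",np.hstack([cv2.resize(a,(436,300)),cv2.resize(b,(400,300))])[:,:800])
```

```text
[ 0.42692264 -0.30197898  0.29260878] [-0.94443097  0.16358692 -0.1110364 ] [3.13095805 0.00743673 2.1499922 ]
```

View pics/a.png

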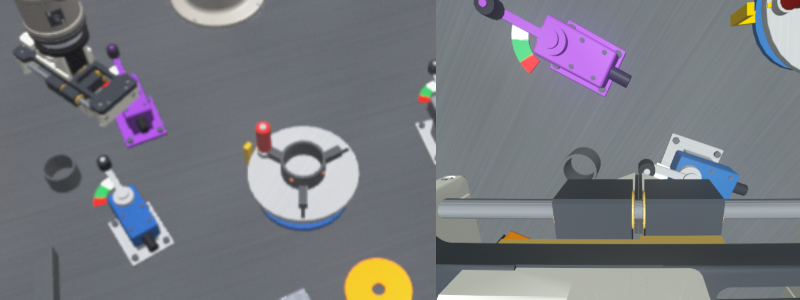

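>>> {"api": "apply_moves", "payload": {
  "motion": [
    {"offset": [22, 13, 0], "rotation": [0, 0, 0]},
    {"offset": [0, 0, 0], "rotation": [0, 0, 0]},
    {"offset": [0, 0, 25], "rotation": [0, 0, 0]},
    {"offset": [0, 0, 25], "rotation": [0, 0, 0]},
    {"offset": [0, 0, 25], "rotation": [0, 0, 0]},
    {"offset": [0, 0, 15], "rotation": [0, 0, 0]},
    {"offset": [0, 0, 0], "rotation": [0, 0, 0]}
  ]
}}

```text
time: 4.08
tool_pos: [0.4276, -0.2591, 0.2034]
tool_rot: [3.127, 0.008, 2.165]
contact_force: [-0.2, 0.8, 0.6]
opening: 0.0004
```

Run:
```python
from h import *
print(observe()["tool_pos"],observe()["contact_force"],observe()["tool_rot"])
for n in ("scene","top"):
    p=read_camera(n)
    cv2.imwrite(f"pics/b_{n}.png",p["img"][:,:,::-1])
    print(proj(p,[.453,-.313,.12]))
a=cv2.imread("pics/b_scene.png")[170:320,80:280];b=cv2.imread("pics/b_top.png")[180:330,340:540]
cv2.imwrite("pics/b.png",np.hstack([cv2.resize(a,(400,300)),cv2.resize(b,(400,300))])[:,:800])
```

```text
[ 0.42758663 -0.25911742  0.20339628] [-0.19766111  0.80633652  0.5513455 ] [3.12677932 0.00817736 2.16502487]
[[155.80211769 248.94695733]]
[[449.33120931 265.09991351]]
```

View pics/b.png

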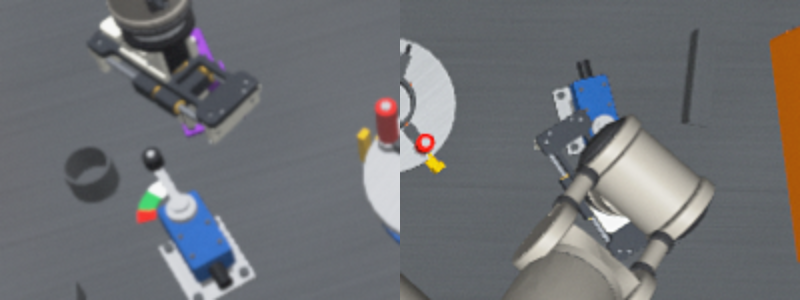

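>>> {"api": "apply_moves", "payload": {
  "motion": [
    {"offset": [0, -11, 12], "rotation": [0.015, 0.008, 0]},
    {"offset": [0, 0, 8], "rotation": [0, 0, 0]},
    {"offset": [0, 0, 0], "rotation": [0, 0, 0]},
    {"offset": [0, 0, 0], "rotation": [0, 0, 0]}
  ]
}}

```text
time: 4.52
tool_pos: [0.4203, -0.2673, 0.1879]
tool_rot: [3.141, 0.01, 2.167]
contact_force: [0.4, 0.7, -0.3]
opening: 0.0006
```

Run:
```python
from h import *
o=observe()
print(o["tool_pos"],o["contact_force"],o["tool_rot"],abs(o["qvel"]).max())
```

```text
[ 0.42030286 -0.26732998  0.18788062] [ 0.43310771  0.68644891 -0.3480755 ] [3.14067433 0.01031091 2.16668179] 0.011275477127116082
```

>>> {"api": "apply_moves", "payload": {
  "motion": [
    {"offset": [-10, 0, 11], "rotation": [0, 0.01, 0]},
    {"offset": [-10, 0, 0], "rotation": [0, 0, 0]},
    {"offset": [0, 0, 0], "rotation": [0, 0, 0]},
    {"offset": [0, 0, 0], "rotation": [0, 0, 0]}
  ]
}}

```text
time: 4.85
tool_pos: [0.4321, -0.285, 0.1781]
tool_rot: [3.14, 0.002, 2.166]
contact_force: [0.4, -0.1, 0.0]
opening: 0.0006
```

```bash
cat > st.py <<'E'
from h import *
def sw():
    o=observe();P=o["tool_pos"];y=o["tool_rot"][2]
    d=-np.array([np.cos(y),np.sin(y)]);l=np.array([np.sin(y),-np.cos(y)])
    e=np.array([P[0]-.464,P[1]+.3325])
    print("t",o["time"],"s",1e3*e@d,"lat",1e3*e@l,P.round(4),o["tool_rot"].round(3),"F",o["contact_force"].round(2),"qv",abs(o["qvel"]).max())
E
python3 -c "
from st import *
sw()
p=read_camera('scene');cv2.imwrite('pics/c.png',cv2.resize(p['img'][170:320,80:280,::-1],(800,600),interpolation=cv2.INTER_CUBIC))"
```

```text
t 4.85 s -57.217482671202255 lat 0.19540779171200184 [ 0.4321 -0.285   0.1781] [3.140e+00 2.000e-03 2.166e+00] F [ 0.4 -0.1  0. ] qv 0.025167039513373096
```

View pics/c.png

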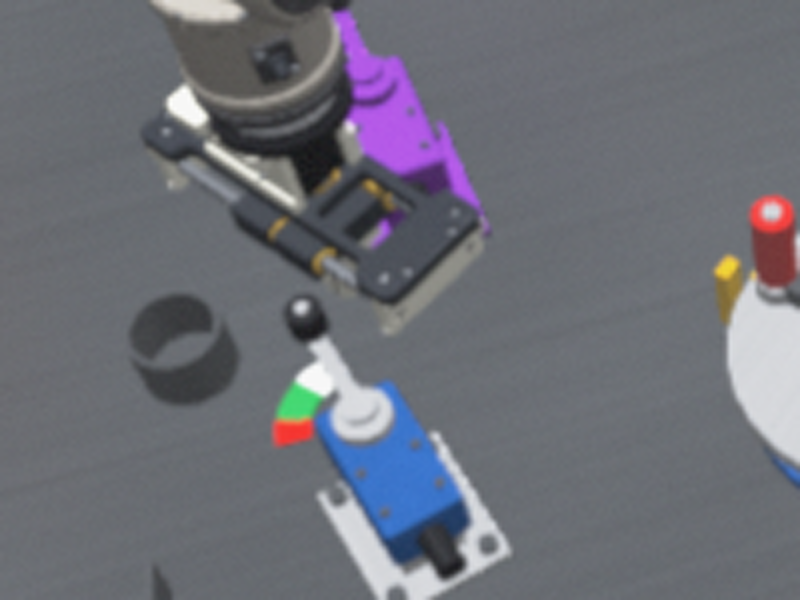

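>>> {"api": "apply_moves", "payload": {
  "motion": [
    {"offset": [-6, 0, 0], "rotation": [0, 0, 0]},
    {"offset": [-6, 0, 0], "rotation": [0, 0, 0]},
    {"offset": [-6, 0, 0], "rotation": [0, 0, 0]},
    {"offset": [0, 0, 0], "rotation": [0, 0, 0]}
  ]
}}

```text
time: 5.23
tool_pos: [0.4419, -0.3001, 0.179]
tool_rot: [3.141, 0.001, 2.166]
contact_force: [-0.3, 1.3, -0.3]
opening: 0.0005
```

```bash
python3 -c "
from st import *
sw()
p=read_camera('scene');cv2.imwrite('pics/d.png',cv2.resize(p['img'][170:320,80:280,::-1],(800,600),interpolation=cv2.INTER_CUBIC))"
```

```text
t 5.2333 s -39.22068343086234 lat -0.0803995485484561 [ 0.4419 -0.3001  0.179 ] [3.141e+00 1.000e-03 2.166e+00] F [-0.32  1.35 -0.33] qv 0.017174966279193335
```

View pics/d.png

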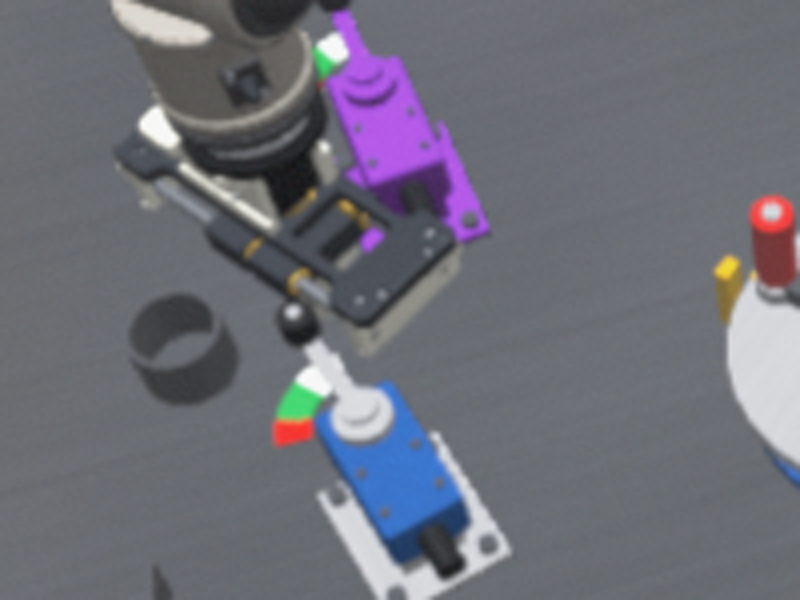

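>>> {"api": "apply_moves", "payload": {
  "motion": [
    {"offset": [-6, 0, 0], "rotation": [0, 0, 0]},
    {"offset": [-6, 0, 0], "rotation": [0, 0, 0]},
    {"offset": [-6, 0, 0], "rotation": [0, 0, 0]},
    {"offset": [-6, 0, 0], "rotation": [0, 0, 0]},
    {"offset": [-4, 0, 0], "rotation": [0, 0, 0]},
    {"offset": [0, 0, 0], "rotation": [0, 0, 0]}
  ]
}}

```text
time: 5.78
tool_pos: [0.4574, -0.3244, 0.1782]
tool_rot: [-3.141, -0.004, 2.166]
contact_force: [-2.7, 2.0, 2.1]
opening: 0.0002
```

```bash
python3 -c "
from st import *
sw()
p=read_camera('scene');cv2.imwrite('pics/e.png',cv2.resize(p['img'][170:320,80:280,::-1],(800,600),interpolation=cv2.INTER_CUBIC))"
```

```text
t 5.7833 s -10.423055620104877 lat -0.8612641377837605 [ 0.4574 -0.3244  0.1782] [-3.141 -0.004  2.166] F [-2.72  2.    2.1 ] qv 0.008136254449902926
```

View pics/e.png

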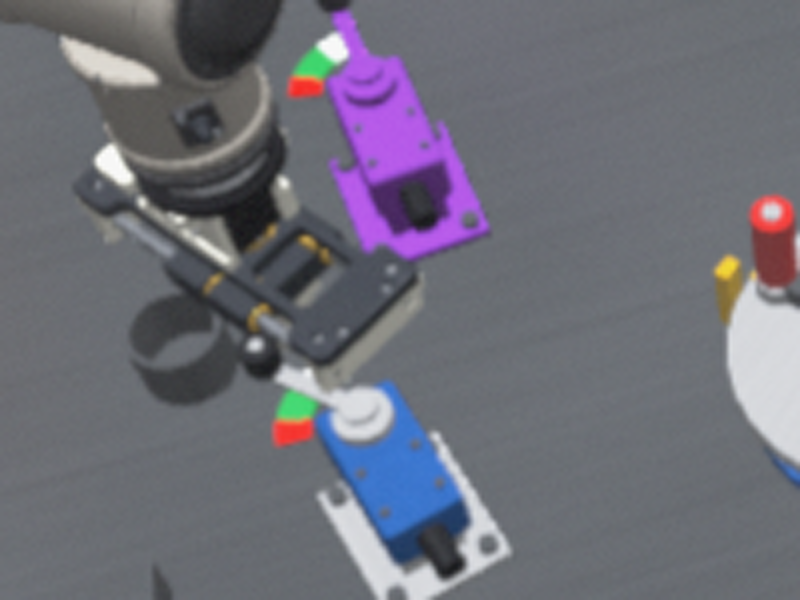

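>>> {"api": "apply_moves", "payload": {
  "motion": [
    {"offset": [-6, 1, 0], "rotation": [0, 0, 0]},
    {"offset": [-6, 0, 0], "rotation": [0, 0, 0]},
    {"offset": [0, 0, 0], "rotation": [0, 0, 0]},
    {"offset": [0, 0, 0], "rotation": [0, 0, 0]}
  ]
}}

```text
time: 6.17
tool_pos: [0.4653, -0.333, 0.178]
tool_rot: [-3.141, -0.007, 2.167]
contact_force: [-3.7, 1.5, 1.6]
opening: 0.0003
```

```bash
python3 -c "
from st import *
sw()
p=read_camera('scene');cv2.imwrite('pics/f.png',cv2.resize(p['img'][170:320,80:280,::-1],(800,600),interpolation=cv2.INTER_CUBIC))
H=np.array([.516,-.297])
for uv in [(300,308),(257,342)]:
    q=ray(p,np.array(uv)/4+[79.5,169.5],.127); v=q[:2]-H; print(q,np.linalg.norm(v),np.arctan2(v[1],v[0])%6.283-3.3916)
"
```

```text
t 6.1667 s 1.1181233963586485 lat 0.7649314658344971 [ 0.4653 -0.333   0.178 ] [-3.141 -0.007  2.167] F [-3.66  1.49  1.56] qv 0.012430581505613002
[ 0.45041882 -0.31385008  0.127     ] 0.06771126882852231 0.00130203361412784
[ 0.46529197 -0.34094878  0.127     ] 0.06710290659566957 0.4639185809595552
```

View pics/f.png

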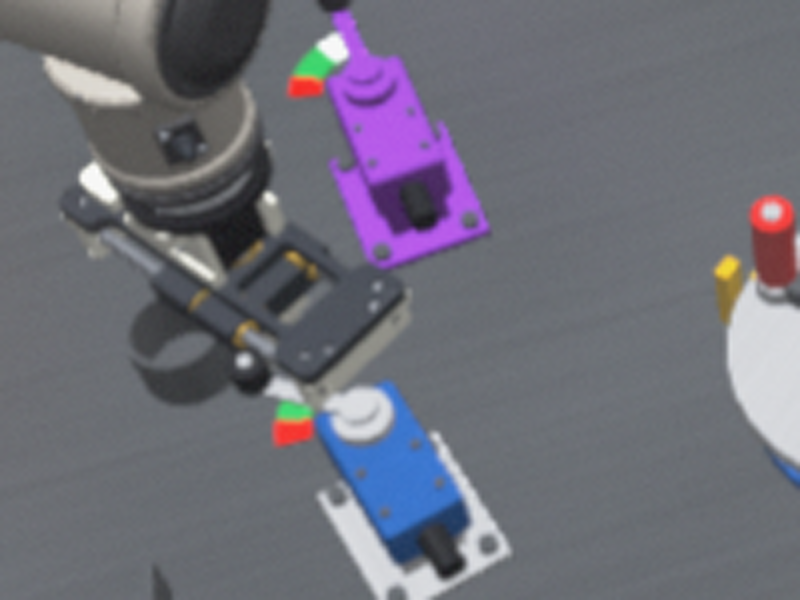

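>>> {"api": "apply_moves", "payload": {
  "motion": [
    {"offset": [-2, 0, 0], "rotation": [0, 0, 0]},
    {"offset": [0, 0, 0], "rotation": [0, 0, 0]},
    {"offset": [0, 0, 0], "rotation": [0, 0, 0]},
    {"offset": [0, 0, 0], "rotation": [0, 0, 0]},
    {"offset": [0, 0, 0], "rotation": [0, 0, 0]},
    {"offset": [0, 0, 0], "rotation": [0, 0, 0]},
    {"offset": [0, 0, 0], "rotation": [0, 0, 0]},
    {"offset": [0, 0, 0], "rotation": [0, 0, 0]},
    {"offset": [0, 0, 0], "rotation": [0, 0, 0]},
    {"offset": [0, 0, 0], "rotation": [0, 0, 0]},
    {"offset": [0, 0, 0], "rotation": [0, 0, 0]},
    {"offset": [0, 0, 0], "rotation": [0, 0, 0]}
  ]
}}

```text
time: 7.22
tool_pos: [0.4659, -0.3338, 0.178]
tool_rot: [-3.141, -0.008, 2.167]
contact_force: [-3.1, 2.6, 1.0]
opening: 0.0005
```

```bash
python3 -c "
from st import *
sw()
p=read_camera('scene');cv2.imwrite('pics/g.png',cv2.resize(p['img'][230:290,110:190,::-1],(800,600),interpolation=cv2.INTER_CUBIC))
print([(x['score'],x['location']) for x in tip_of('home_switch_roller',p)])
"
```

```text
t 7.2167 s 2.145887211970481 lat 0.8845359460796585 [ 0.4659 -0.3338  0.178 ] [-3.141 -0.008  2.167] F [-3.06  2.63  0.99] qv 0.002117894737940954
[(0.65, [0.4762, -0.3502, 0.1145]), (0.56, [0.2035, -0.2525, 0.1153])]
```

View pics/g.png

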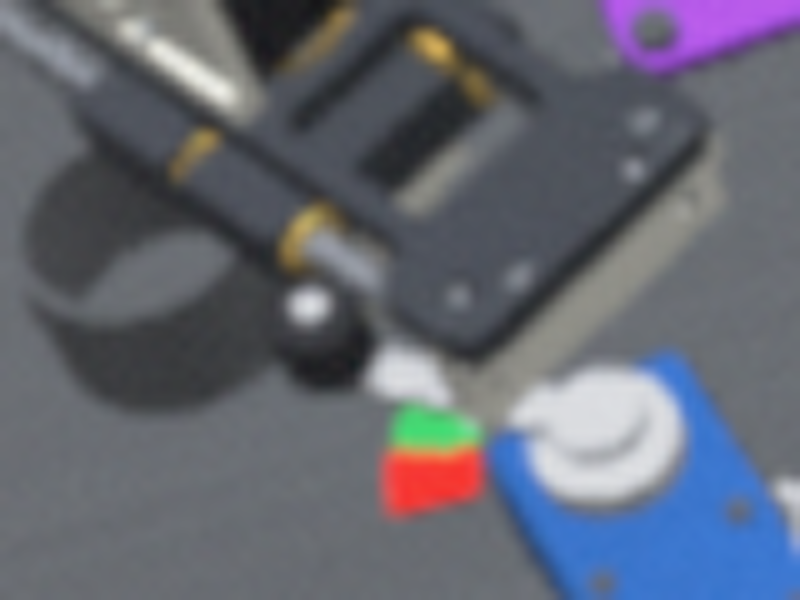

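>>> {"api": "apply_moves", "payload": {
  "motion": [
    {"offset": [6, 0, 0], "rotation": [0, 0, 0]},
    {"offset": [8, 0, 0], "rotation": [0, 0, 0]},
    {"offset": [8, 0, 0], "rotation": [0, 0, 0]},
    {"offset": [8, 0, 0], "rotation": [0, 0, 0]},
    {"offset": [8, 0, 0], "rotation": [0, 0, 0]},
    {"offset": [8, 0, 0], "rotation": [0, 0, 0]},
    {"offset": [10, 0, 0], "rotation": [0, 0, 0]},
    {"offset": [10, 0, 0], "rotation": [0, 0, 0]},
    {"offset": [0, 0, 0], "rotation": [0, 0, 0]}
  ]
}}

```text
time: 8.07
tool_pos: [0.4269, -0.2746, 0.1793]
tool_rot: [3.139, 0.001, 2.167]
contact_force: [0.2, -0.5, 0.4]
opening: 0.0005
```

```bash
python3 -c "
from st import *
sw()
p=read_camera('scene');cv2.imwrite('pics/i.png',cv2.resize(p['img'][170:320,80:280,::-1],(800,600),interpolation=cv2.INTER_CUBIC))
print([(x['score'],x['location']) for x in tip_of('home_switch_roller',p)])
"
```

```text
t 8.0667 s -68.69484587844155 lat 1.814336934445144 [ 0.4269 -0.2746  0.1793] [3.139e+00 1.000e-03 2.167e+00] F [ 0.23 -0.49  0.39] qv 0.024981510130793572
[(0.84, [0.4491, -0.3132, 0.1149])]
```

View pics/i.png

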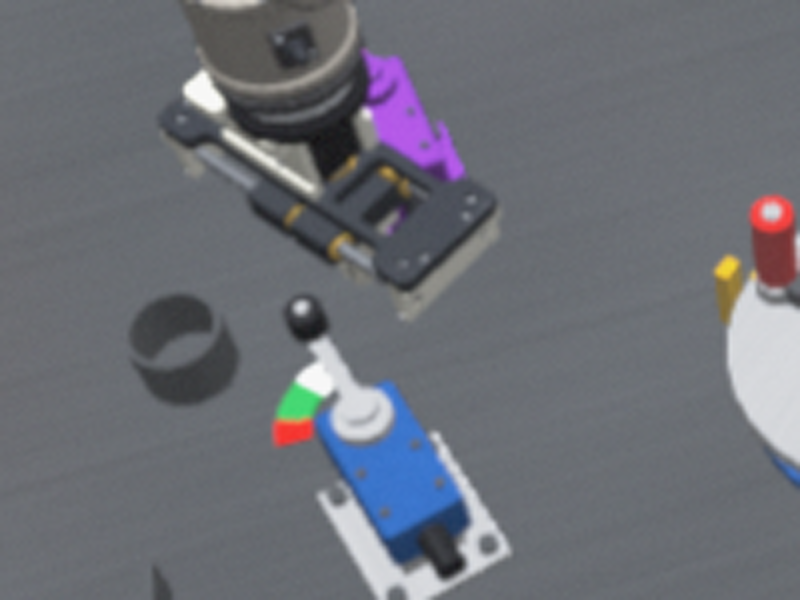

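>>> {"api": "apply_moves", "payload": {
  "motion": [
    {"offset": [0, 0, -22], "rotation": [0, 0, 0]},
    {"offset": [0, 0, -22], "rotation": [0, 0, 0]},
    {"offset": [0, 0, -22], "rotation": [0, 0, 0]},
    {"offset": [10, 10, -10], "rotation": [0, 0, 0]},
    {"offset": [20, 23, 0], "rotation": [0, 0, 0]},
    {"offset": [20, 23, 0], "rotation": [0, 0, 0]},
    {"offset": [20, 23, 0], "rotation": [0, 0, 0]},
    {"offset": [20, 23, 0], "rotation": [0, 0, 0]},
    {"offset": [20, 23, 0], "rotation": [0, 0, 0]},
    {"offset": [20, 23, 0], "rotation": [0, 0, 0]},
    {"offset": [10, 10, 0], "rotation": [0, 0, 0]},
    {"offset": [0, 0, 0], "rotation": [0, 0, 0]}
  ],
  "grip": 0.45
}}

```text
time: 9.17
tool_pos: [0.4863, -0.0633, 0.2584]
tool_rot: [3.133, 0.012, 2.16]
contact_force: [-0.1, -0.2, -0.3]
opening: 0.0504
```

```bash
cat > g.py <<'E'
from h import *
G=np.array([.487,-.0383]);T=np.array([.5485,.013])
def st(tgt=G,z=.176):
    o=observe();P=o["tool_pos"];y=o["tool_rot"][2]
    X=np.array([np.cos(y),np.sin(y)]);Y=np.array([np.sin(y),-np.cos(y)])
    e=tgt-P[:2]
    print("t",o["time"],"need x",1e3*e@X,"y",1e3*e@Y,"z",1e3*(P[2]-z),P.round(4),o["tool_rot"].round(3),"F",o["contact_force"].round(2),"open",o["opening"],"qv",abs(o["qvel"]).max())
    return o
E
python3 -c "
from g import *
st()
p=read_camera('wrist');cv2.imwrite('pics/j.png',p['img'][:,:,::-1])
p=read_camera('scene');cv2.imwrite('pics/j2.png',cv2.resize(p['img'][150:300,180:380,::-1],(800,600),interpolation=cv2.INTER_CUBIC))
"
```

```text
t 9.1667 need x 20.419125690504938 y 14.527314628902323 z 82.42279369880534 [ 0.4863 -0.0633  0.2584] [3.133 0.012 2.16 ] F [-0.06 -0.22 -0.3 ] open 0.050446582886290975 qv 0.023354859884616178
```

View pics/j.png

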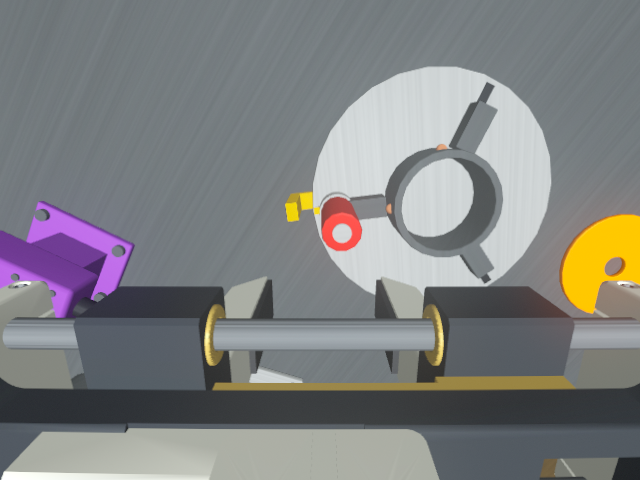

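View pics/j2.png

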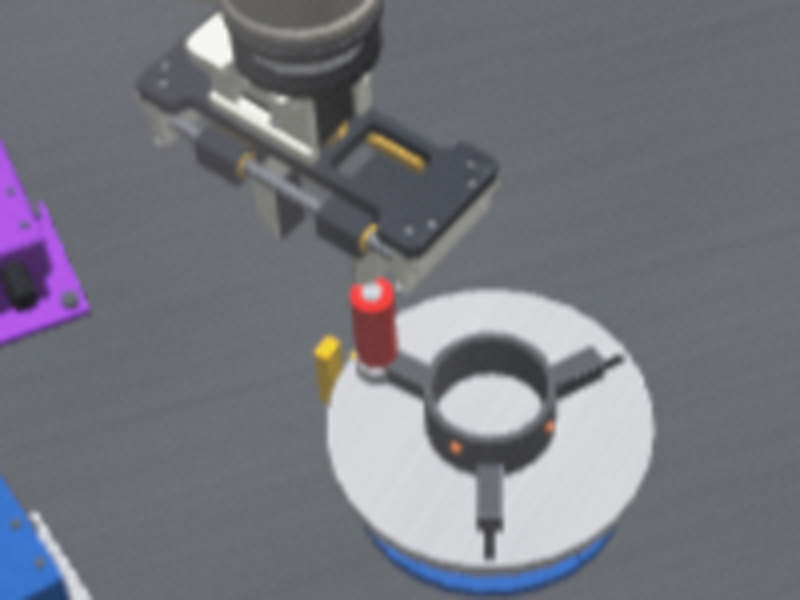

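```bash
cat >> g.py <<'E'
from scipy.spatial.transform import Rotation as Ro
def wray(p,o,uv,z):
    M=np.array(p["tool_from_camera"]);R=Ro.from_euler("xyz",o["tool_rot"]).as_matrix()
    n=cv2.undistortPoints(np.array([[uv]],float),np.array(p["camera_matrix"]),np.array(p["D"],float))[0,0]
    d=R@M[:3,:3]@np.array([n[0],n[1],1]);c=o["tool_pos"]+R@M[:3,3]
    return c+d*(z-c[2])/d[2]
E
python3 -c "
from g import *
o=st();p=read_camera('wrist')
print(wray(p,o,(342,233),.14),wray(p,o,(445,203),.102))
"
```

```text
t 9.2667 need x 22.136554989841926 y 16.02947658953901 z 82.43962082799561 [ 0.4859 -0.0656  0.2584] [3.134 0.013 2.159] F [-1.2  -1.1   0.02] open 0.05036381120014728 qv 0.04095128464464233
[ 0.48655225 -0.04507178  0.14      ] [0.54333489 0.00696657 0.102     ]
```

>>> {"api": "apply_moves", "payload": {
  "motion": [
    {"offset": [10, 7, 0], "rotation": [0.007, 0.013, 0]},
    {"offset": [8, 6, 10], "rotation": [0, 0, 0]},
    {"offset": [0, 0, 10], "rotation": [0, 0, 0]},
    {"offset": [0, 0, 5], "rotation": [0, 0, 0]},
    {"offset": [0, 0, 0], "rotation": [0, 0, 0]},
    {"offset": [0, 0, 0], "rotation": [0, 0, 0]}
  ]
}}

```text
time: 9.82
tool_pos: [0.4865, -0.047, 0.2317]
tool_rot: [-3.14, -0.002, 2.149]
contact_force: [0.9, 0.9, -1.0]
opening: 0.0504
```

```bash
python3 -c "
from g import *
o=st();p=read_camera('wrist');cv2.imwrite('pics/k.png',p['img'][:,:,::-1])
import pickle;pickle.dump((o,{k:p[k] for k in p}),open('k.pkl','wb'))
p=read_camera('scene');cv2.imwrite('pics/k2.png',cv2.resize(p['img'][150:300,180:380,::-1],(800,600),interpolation=cv2.INTER_CUBIC))
p=read_camera('top');cv2.imwrite('pics/k3.png',cv2.resize(p['img'][170:320,280:480,::-1],(800,600),interpolation=cv2.INTER_CUBIC))
"
```

```text
t 9.8167 need x 6.974915935193978 y 5.172136933564094 z 55.70028829039644 [ 0.4865 -0.047   0.2317] [-3.140e+00 -2.000e-03  2.149e+00] F [ 0.86  0.9  -1.03] open 0.050376062230441894 qv 0.010451953470335517
```

View pics/k.png

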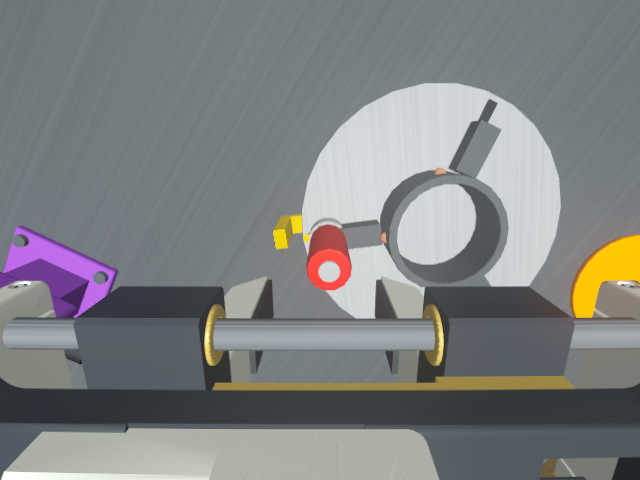

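View pics/k2.png

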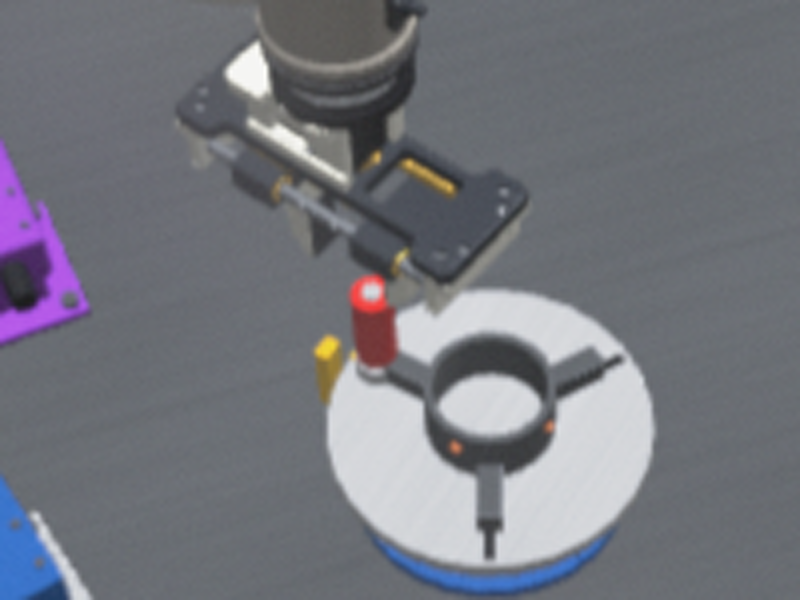

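```bash
python3 -c "
from g import *
import pickle;o,p=pickle.load(open('k.pkl','rb'))
print(np.array(p['tool_from_camera']).round(3))
print(wray(p,o,(329,271),.14),wray(p,o,(447,228.5),.102))
e=wray(p,o,(303,200),.062),wray(p,o,(560,200),.062),wray(p,o,(440,83),.062);print(e)
st()
"
```

```text
[[-0.    -0.962 -0.272  0.073]
 [ 1.    -0.    -0.    -0.   ]
 [-0.    -0.272  0.962 -0.092]
 [ 0.     0.     0.     1.   ]]
[ 0.48672501 -0.04279902  0.14      ] [0.54333574 0.01236408 0.102     ]
(array([ 0.45603511, -0.02989248,  0.062     ]), array([0.61904306, 0.0768147 , 0.062     ]), array([0.49195356, 0.09115683, 0.062     ]))
t 9.9667 need x 7.0479240513236565 y 4.937408129737404 z 56.25774460002475 [ 0.4867 -0.0469  0.2323] [-3.141e+00 -1.000e-03  2.149e+00] F [-0.04 -0.21  0.25] open 0.05059123900095529 qv 0.004851471785917315
```

View pics/k3.png

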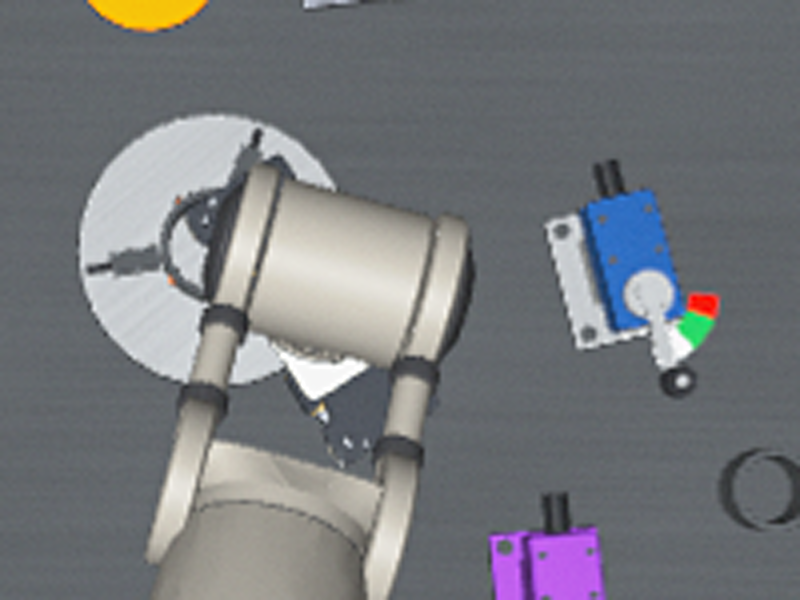

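>>> {"api": "apply_moves", "payload": {
  "motion": [
    {"offset": [5, 3, 10], "rotation": [0, 0, 0]},
    {"offset": [0, 0, 12], "rotation": [0, 0, 0]},
    {"offset": [0, 0, 0], "rotation": [0, 0, 0]}
  ]
}}

```text
time: 10.22
tool_pos: [0.4874, -0.0419, 0.2114]
tool_rot: [3.14, 0.002, 2.148]
contact_force: [0.2, 0.9, -0.0]
opening: 0.0505
```

```bash
python3 -c "
from g import *
o=st(np.array([.4868,-.0405]));p=read_camera('wrist');cv2.imwrite('pics/l.png',p['img'][:,:,::-1])
p=read_camera('scene');cv2.imwrite('pics/l2.png',cv2.resize(p['img'][150:300,180:380,::-1],(800,600),interpolation=cv2.INTER_CUBIC))
"
```

```text
t 10.2167 need x 1.5260703361674859 y 0.239112018371571 z 35.41122997673668 [ 0.4874 -0.0419  0.2114] [3.140e+00 2.000e-03 2.148e+00] F [ 0.18  0.94 -0.05] open 0.050542770151208935 qv 0.039544540739253724
```

View pics/l.png

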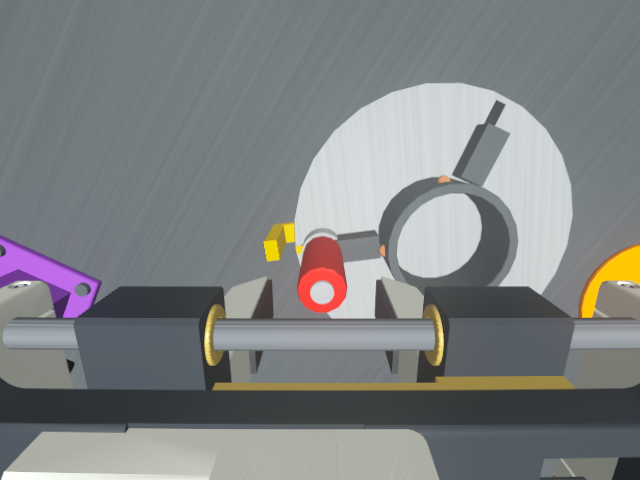

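View pics/l2.png

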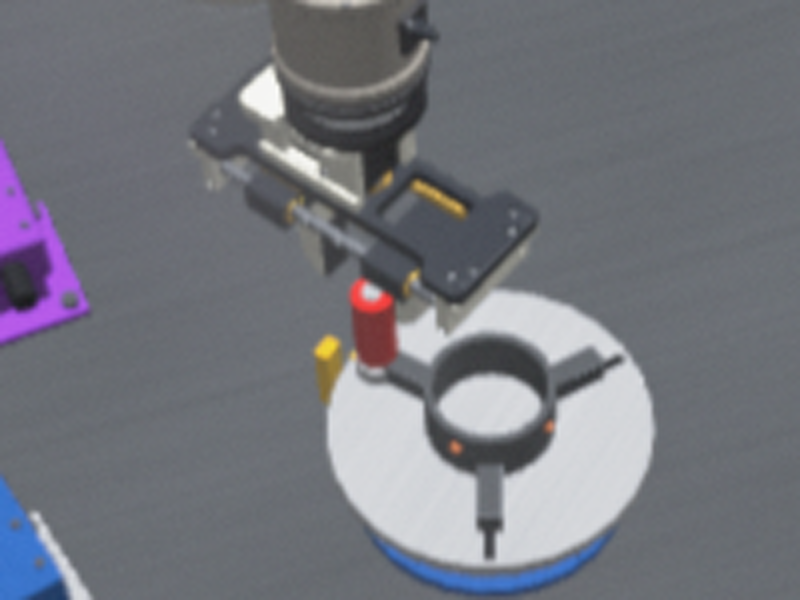

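```bash
python3 -c "
from g import *
o=observe();p=read_camera('wrist')
w=wray(p,o,(322,291),.14);print(w);st(w[:2])"
```

```text
[ 0.48787945 -0.04333385  0.14      ]
t 10.3667 need x -0.761827387923337 y -1.0427113395454077 z 37.23786249237959 [ 0.4883 -0.0421  0.2132] [3.137 0.004 2.148] F [ 0.03 -0.54 -0.37] open 0.050167297988394755 qv 0.00516156325036402
```

>>> {"api": "apply_moves", "payload": {
  "motion": [
    {"offset": [1, -1, 10], "rotation": [0.005, 0.004, 0]},
    {"offset": [0, 0, 10], "rotation": [0, 0, 0]},
    {"offset": [0, 0, 10], "rotation": [0, 0, 0]},
    {"offset": [0, 0, 0], "rotation": [0, 0, 0]},
    {"offset": [0, 0, 0], "rotation": [0, 0, 0]}
  ]
}}

```text
time: 10.78
tool_pos: [0.4881, -0.0425, 0.1836]
tool_rot: [3.14, 0.004, 2.147]
contact_force: [0.0, 1.1, -0.1]
opening: 0.0502
```

```bash
python3 -c "
from g import *
st()"
```

```text
t 10.7833 need x 4.158220591250034 y 1.3863196895355467 z 7.626632421095792 [ 0.4881 -0.0425  0.1836] [3.14  0.004 2.147] F [ 0.01  1.06 -0.13] open 0.050231765257469044 qv 0.015085729510721391
```

Down a few more mm, then close (fully shut command, stops on the grip).

>>> {"api": "apply_moves", "payload": {
  "motion": [
    {"offset": [1, 0, 7], "rotation": [0, 0.004, 0]},
    {"offset": [0, 0, 0], "rotation": [0, 0, 0]},
    {"offset": [0, 0, 0], "rotation": [0, 0, 0]}
  ]
}}

```text
time: 11.03
tool_pos: [0.4879, -0.0418, 0.1768]
tool_rot: [3.139, 0.0, 2.147]
contact_force: [0.7, -0.2, 0.1]
opening: 0.051
```

>>> {"api": "apply_moves", "payload": {
  "motion": [
    {"offset": [0, 0, 0], "rotation": [0, 0, 0]},
    {"offset": [0, 0, 0], "rotation": [0, 0, 0]},
    {"offset": [0, 0, 0], "rotation": [0, 0, 0]},
    {"offset": [0, 0, 0], "rotation": [0, 0, 0]},
    {"offset": [0, 0, 0], "rotation": [0, 0, 0]},
    {"offset": [0, 0, 0], "rotation": [0, 0, 0]}
  ],
  "grip": 1,
  "grip_force": 25
}}

```text
time: 11.53
tool_pos: [0.4868, -0.0426, 0.1776]
tool_rot: [-3.141, 0.0, 2.148]
contact_force: [2.8, 2.2, -3.4]
opening: 0.0258
```

```bash
python3 -c "
from g import *
st()
p=read_camera('scene');cv2.imwrite('pics/m2.png',cv2.resize(p['img'][150:300,180:380,::-1],(800,600),interpolation=cv2.INTER_CUBIC))"
```

```text
t 11.5333 need x 3.4763870808815893 y 2.451623277521483 z 1.5789603595466883 [ 0.4868 -0.0426  0.1776] [-3.141  0.     2.148] F [ 2.77  2.23 -3.4 ] open 0.025792464762045067 qv 0.003228802945397982
```

View pics/m2.png

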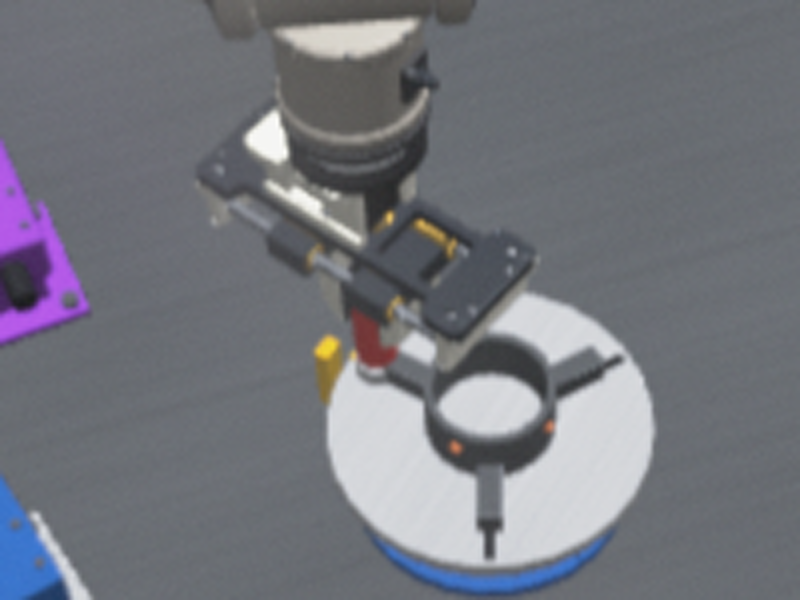

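```bash
cat > turn.py <<'E'
from g import *
import sys,json,os
C=np.array([.546,.0112]);ph0=np.deg2rad(222.3);r=.08
def go(n,step,prev):
    o=observe();P=o["tool_pos"];v=P[:2]-C;y=o["tool_rot"][2]
    ph=np.arctan2(v[1],v[0]);prog=ph-ph0
    while prog<np.deg2rad(prev)-1: prog+=2*np.pi
    while prog>np.deg2rad(prev)+5: prog-=2*np.pi
    F=o["contact_force"];er=v/np.linalg.norm(v);et=np.array([-er[1],er[0]])
    print("t %.2f prog %.1f deg r %.1f z %.4f"%(o["time"],np.degrees(prog),1e3*np.linalg.norm(v),P[2]),"rot",o["tool_rot"].round(3),"Frad %.1f Ftan %.1f Fz %.1f"%(F[:2]@er,F[:2]@et,F[2]),"open %.4f"%o["opening"],P.round(4))
    X=np.array([np.cos(y),np.sin(y)]);Y=np.array([np.sin(y),-np.cos(y)])
    q=P[:2]
    for i in range(1,n+1):
        a=ph0+prog+i*np.deg2rad(step);t=C+r*np.array([np.cos(a),np.sin(a)])
        e=1e3*(t-q);dx,dy=round(e@X*2)/2,round(e@Y*2)/2
        q=q+(dx*X+dy*Y)/1e3
        print([dx,dy],end=" ")
    print()
    with open("log.txt","a") as f: f.write(json.dumps([*P.tolist(),*F.tolist()])+"\n")
E
python3 -c "
from turn import *
go(6,7,0)"
```

```text
t 11.58 prog -0.0 deg r 79.8 z 0.1775 rot [-3.142  0.     2.148] Frad 1.2 Ftan -0.8 Fz 0.2 open 0.0254 [ 0.4869 -0.0425  0.1775]
[-9.5, 2.0] [-9.5, 3.5] [-8.5, 4.0] [-8.0, 5.5] [-7.5, 6.5] [-6.5, 7.0]
```

>>> {"api": "apply_moves", "payload": {
  "motion": [
    {"offset": [-9.5, 2, 0], "rotation": [0, 0, 0]},
    {"offset": [-9.5, 3.5, 0], "rotation": [0, 0, 0]},
    {"offset": [-8.5, 4, 0], "rotation": [0, 0, 0]},
    {"offset": [-8, 5.5, 0], "rotation": [0, 0, 0]}
  ]
}}

```text
time: 11.92
tool_pos: [0.5163, -0.0639, 0.1775]
tool_rot: [-3.135, -0.006, 2.15]
contact_force: [-4.3, -2.5, 2.2]
opening: 0.0255
```

```bash
python3 -c "
from turn import *
go(8,7,20)"
```

```text
t 11.92 prog 26.1 deg r 80.8 z 0.1775 rot [-3.135 -0.006  2.15 ] Frad 3.9 Ftan -3.1 Fz 2.2 open 0.0255 [ 0.5163 -0.0639  0.1775]
[-7.0, 7.0] [-7.0, 6.5] [-6.0, 8.0] [-5.0, 8.5] [-3.5, 9.0] [-3.0, 9.5] [-1.5, 9.5] [-0.5, 9.5]
```

>>> {"api": "apply_moves", "payload": {
  "motion": [
    {"offset": [-7, 7, 0], "rotation": [-0.006, -0.006, 0]},
    {"offset": [-7, 6.5, 0], "rotation": [0, 0, 0]},
    {"offset": [-6, 8, 0], "rotation": [0, 0, 0]},
    {"offset": [-5, 8.5, 0], "rotation": [0, 0, 0]},
    {"offset": [-3.5, 9, 0], "rotation": [0, 0, 0]},
    {"offset": [-3, 9.5, 0], "rotation": [0, 0, 0]}
  ]
}}

```text
time: 12.42
tool_pos: [0.5767, -0.0657, 0.1775]
tool_rot: [-3.138, -0.005, 2.146]
contact_force: [-5.0, 4.5, 3.8]
opening: 0.025
```

```bash
python3 -c "
from turn import *
go(8,7,60)
p=read_camera('scene');cv2.imwrite('pics/n.png',cv2.resize(p['img'][150:300,180:380,::-1],(800,600),interpolation=cv2.INTER_CUBIC))"
```

```text
t 12.42 prog 69.5 deg r 82.8 z 0.1775 rot [-3.138 -0.005  2.146] Frad -6.0 Ftan -3.0 Fz 3.8 open 0.0250 [ 0.5767 -0.0657  0.1775]
[1.5, 10.0] [0.0, 10.0] [1.0, 9.5] [2.0, 9.5] [3.5, 9.5] [4.5, 8.5] [5.5, 8.0] [6.5, 7.5]
```

View pics/n.png

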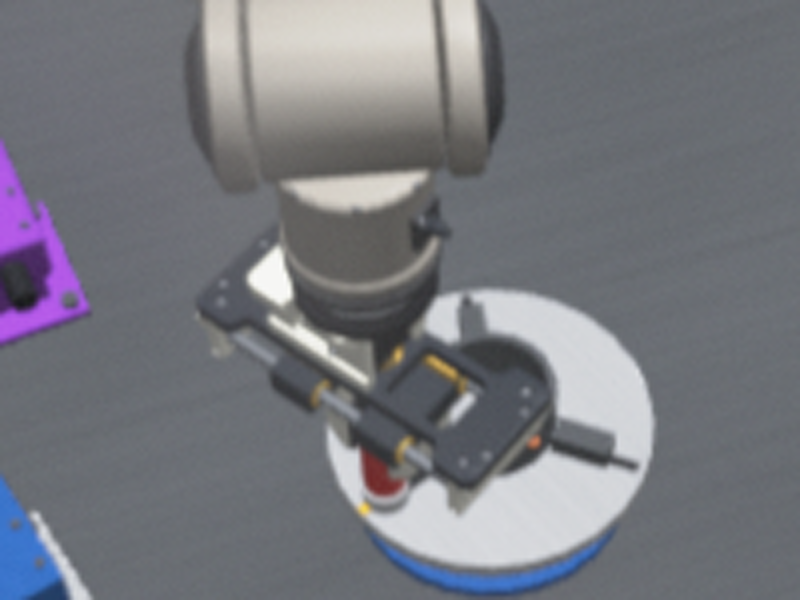

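>>> {"api": "apply_moves", "payload": {
  "motion": [
    {"offset": [1.5, 10, 0], "rotation": [-0.004, -0.005, 0]},
    {"offset": [0, 10, 0], "rotation": [0, 0, 0]},
    {"offset": [1, 9.5, 0], "rotation": [0, 0, 0]},
    {"offset": [2, 9.5, 0], "rotation": [0, 0, 0]},
    {"offset": [3.5, 9.5, 0], "rotation": [0, 0, 0]},
    {"offset": [4.5, 8.5, 0], "rotation": [0, 0, 0]}
  ]
}}

```text
time: 12.97
tool_pos: [0.6207, -0.0245, 0.1775]
tool_rot: [-3.137, -0.003, 2.145]
contact_force: [-6.5, -2.0, 3.8]
opening: 0.0257
```

```bash
python3 -c "
from turn import *
go(8,7,110)"
```

```text
t 12.97 prog 112.1 deg r 82.8 z 0.1775 rot [-3.137e+00 -3.000e-03  2.145e+00] Frad -5.0 Ftan -4.6 Fz 3.8 open 0.0257 [ 0.6207 -0.0245  0.1775]
[8.0, 6.5] [6.5, 7.5] [7.5, 6.0] [8.0, 5.5] [9.0, 4.5] [9.0, 3.5] [9.5, 2.0] [9.5, 1.0]
```

>>> {"api": "apply_moves", "payload": {
  "motion": [
    {"offset": [8, 6.5, 0], "rotation": [-0.004, -0.003, -0.002]},
    {"offset": [6.5, 7.5, 0], "rotation": [0, 0, 0]},
    {"offset": [7.5, 6, 0], "rotation": [0, 0, 0]},
    {"offset": [8, 5.5, 0], "rotation": [0, 0, 0]},
    {"offset": [9, 4.5, 0], "rotation": [0, 0, 0]},
    {"offset": [9, 3.5, 0], "rotation": [0, 0, 0]}
  ]
}}

```text
time: 13.47
tool_pos: [0.624, 0.035, 0.1775]
tool_rot: [-3.137, 0.004, 2.146]
contact_force: [-5.9, -5.0, 5.0]
opening: 0.025
```

```bash
python3 -c "
from turn import *
go(8,7,150)"
```

```text
t 13.47 prog 154.7 deg r 81.5 z 0.1775 rot [-3.137  0.004  2.146] Frad -7.1 Ftan -3.0 Fz 5.0 open 0.0250 [0.624  0.035  0.1775]
[10.0, 0.5] [9.5, 1.0] [10.0, 0.0] [9.5, -1.5] [9.5, -3.0] [9.0, -3.5] [8.5, -5.0] [8.0, -5.5]
```

>>> {"api": "apply_moves", "payload": {
  "motion": [
    {"offset": [10, 0.5, 0], "rotation": [-0.004, 0.004, -0.002]},
    {"offset": [9.5, 1, 0], "rotation": [0, 0, 0]},
    {"offset": [10, 0, 0], "rotation": [0, 0, 0]},
    {"offset": [9.5, -1.5, 0], "rotation": [0, 0, 0]},
    {"offset": [9.5, -3, 0], "rotation": [0, 0, 0]},
    {"offset": [9, -3.5, 0], "rotation": [0, 0, 0]}
  ]
}}

```text
time: 13.97
tool_pos: [0.5855, 0.0807, 0.1776]
tool_rot: [-3.138, 0.007, 2.149]
contact_force: [-2.4, -9.7, 1.3]
opening: 0.0256
```

```bash
python3 -c "
from turn import *
go(8,7,190)"
```

```text
t 13.97 prog 198.1 deg r 79.9 z 0.1776 rot [-3.138  0.007  2.149] Frad -9.6 Ftan -2.7 Fz 1.3 open 0.0256 [0.5855 0.0807 0.1776]
[8.5, -5.0] [7.5, -6.0] [7.0, -7.0] [6.0, -7.5] [5.0, -8.5] [4.0, -9.0] [3.0, -9.0] [2.0, -9.5]
```

```bash
sed -i 's/^C=.*/C=np.array([.5455,.0095]);ph0=np.deg2rad(221.6);r=.079/' turn.py; python3 -c "
from turn import *
go(8,7,190)"
```

```text
t 13.97 prog 199.1 deg r 81.7 z 0.1776 rot [-3.138  0.007  2.149] Frad -9.7 Ftan -2.7 Fz 1.3 open 0.0256 [0.5855 0.0807 0.1776]
[7.0, -7.5] [7.5, -6.0] [7.0, -6.5] [6.0, -7.5] [5.0, -8.5] [3.5, -9.0] [3.0, -9.0] [1.5, -9.5]
```

>>> {"api": "apply_moves", "payload": {
  "motion": [
    {"offset": [7, -7.5, 0], "rotation": [-0.004, 0.007, 0]},
    {"offset": [7.5, -6, 0], "rotation": [0, 0, 0]},
    {"offset": [7, -6.5, 0], "rotation": [0, 0, 0]},
    {"offset": [6, -7.5, 0], "rotation": [0, 0, 0]},
    {"offset": [5, -8.5, 0], "rotation": [0, 0, 0]},
    {"offset": [3.5, -9, 0], "rotation": [0, 0, 0]}
  ]
}}

```text
time: 14.47
tool_pos: [0.5293, 0.0876, 0.1776]
tool_rot: [3.132, 0.011, 2.15]
contact_force: [3.5, -1.7, -2.1]
opening: 0.0257
```

```bash
python3 -c "
from turn import *
go(8,7,240)"
```

```text
t 14.47 prog 240.1 deg r 79.8 z 0.1776 rot [3.132 0.011 2.15 ] Frad -2.4 Ftan -3.1 Fz -2.1 open 0.0257 [0.5293 0.0876 0.1776]
[2.0, -9.5] [2.0, -9.5] [0.5, -9.5] [-0.5, -9.5] [-1.5, -9.5] [-3.0, -9.5] [-3.5, -8.5] [-5.0, -8.5]
```

>>> {"api": "apply_moves", "payload": {
  "motion": [
    {"offset": [2, -9.5, 0], "rotation": [0.01, 0.011, 0]},
    {"offset": [2, -9.5, 0], "rotation": [0, 0, 0]},
    {"offset": [0.5, -9.5, 0], "rotation": [0, 0, 0]},
    {"offset": [-0.5, -9.5, 0], "rotation": [0, 0, 0]},
    {"offset": [-1.5, -9.5, 0], "rotation": [0, 0, 0]},
    {"offset": [-3, -9.5, 0], "rotation": [0, 0, 0]}
  ]
}}

```text
time: 14.97
tool_pos: [0.4826, 0.0567, 0.1776]
tool_rot: [3.132, 0.004, 2.152]
contact_force: [5.1, -0.5, -4.3]
opening: 0.0255
```

```bash
python3 -c "
from turn import *
go(8,7,280)"
```

```text
t 14.97 prog 281.6 deg r 78.6 z 0.1776 rot [3.132 0.004 2.152] Frad -4.4 Ftan -2.7 Fz -4.3 open 0.0255 [0.4826 0.0567 0.1776]
[-3.5, -9.0] [-5.0, -8.5] [-5.5, -7.5] [-7.0, -7.0] [-7.5, -6.0] [-8.0, -5.0] [-9.0, -4.0] [-9.0, -3.0]
```

>>> {"api": "apply_moves", "payload": {
  "motion": [
    {"offset": [-3.5, -9, 0], "rotation": [0.01, 0.004, 0.003]},
    {"offset": [-5, -8.5, 0], "rotation": [0, 0, 0]},
    {"offset": [-5.5, -7.5, 0], "rotation": [0, 0, 0]},
    {"offset": [-7, -7, 0], "rotation": [0, 0, 0]},
    {"offset": [-7.5, -6, 0], "rotation": [0, 0, 0]},
    {"offset": [-8, -5, 0], "rotation": [0, 0, 0]}
  ]
}}

```text
time: 15.47
tool_pos: [0.4673, 0.0009, 0.1776]
tool_rot: [3.13, 0.001, 2.147]
contact_force: [7.4, 3.7, -5.7]
opening: 0.0256
```

```bash
python3 -c "
from turn import *
go(8,7,320)
st(np.array([.4868,-.0426]),.1776)"
```

```text
t 15.47 prog 324.7 deg r 78.7 z 0.1776 rot [3.130e+00 1.000e-03 2.147e+00] Frad -7.7 Ftan -2.8 Fz -5.7 open 0.0256 [0.4673 0.0009 0.1776]
[-8.5, -4.0] [-9.5, -3.0] [-9.5, -1.5] [-9.5, 0.0] [-10.0, 0.5] [-9.0, 2.0] [-9.5, 3.0] [-8.5, 4.5] 
t 15.4667 need x -47.1102018233797 y -7.294240249162938 z 0.011633580192765836 [0.4673 0.0009 0.1776] [3.130e+00 1.000e-03 2.147e+00] F [ 7.36  3.66 -5.68] open 0.025593389142513603 qv 0.2652228229638247
```

>>> {"api": "apply_moves", "payload": {
  "motion": [
    {"offset": [-8.5, -4, 0], "rotation": [0.01, 0, 0]},
    {"offset": [-9, -3, 0], "rotation": [0, 0, 0]},
    {"offset": [-9, -1.5, 0], "rotation": [0, 0, 0]},
    {"offset": [-6, 0, 0], "rotation": [0, 0, 0]},
    {"offset": [0, 0, 0], "rotation": [0, 0, 0]},
    {"offset": [0, 0, 0], "rotation": [0, 0, 0]}
  ]
}}

```text
time: 15.97
tool_pos: [0.4781, -0.0316, 0.1776]
tool_rot: [3.132, -0.004, 2.141]
contact_force: [3.4, 2.6, -2.1]
opening: 0.0254
```

```bash
python3 -c "
from turn import *
go(2,7,350)
st(np.array([.4868,-.0426]),.1776)"
```

```text
t 15.97 prog 349.8 deg r 78.9 z 0.1776 rot [ 3.132 -0.004  2.141] Frad -4.3 Ftan -0.4 Fz -2.1 open 0.0254 [ 0.4781 -0.0316  0.1776]
[-9.5, 0.5] [-9.5, 1.5] 
t 15.9667 need x -13.93778192476805 y 1.3574397270497838 z -0.029928504485299268 [ 0.4781 -0.0316  0.1776] [ 3.132 -0.004  2.141] F [ 3.42  2.59 -2.08] open 0.02543881703988305 qv 0.011738838837011475
```

>>> {"api": "apply_moves", "payload": {
  "motion": [
    {"offset": [-6, 0.5, 0], "rotation": [0.01, -0.004, -0.006]},
    {"offset": [-6, 0.5, 0], "rotation": [0, 0, 0]},
    {"offset": [-1, 0, 0], "rotation": [0, 0, 0]},
    {"offset": [0, 0, 0], "rotation": [0, 0, 0]},
    {"offset": [0, 0, 0], "rotation": [0, 0, 0]}
  ]
}}

```text
time: 16.38
tool_pos: [0.4846, -0.0399, 0.1776]
tool_rot: [-3.141, -0.004, 2.147]
contact_force: [2.1, 0.5, -2.2]
opening: 0.0254
```

```bash
python3 -c "
from turn import *
go(2,7,350)
st(np.array([.4868,-.0426]),.1776)
p=read_camera('scene');cv2.imwrite('pics/o.png',cv2.resize(p['img'][150:300,180:380,::-1],(800,600),interpolation=cv2.INTER_CUBIC))"
```

```text
t 16.38 prog 357.5 deg r 78.4 z 0.1776 rot [-3.141 -0.004  2.147] Frad -2.0 Ftan 1.0 Fz -2.2 open 0.0254 [ 0.4846 -0.0399  0.1776]
[-9.5, 1.0] [-9.5, 2.5] 
t 16.3833 need x -3.4523414388745985 y 0.34985693149221586 z -0.004860435329406831 [ 0.4846 -0.0399  0.1776] [-3.141 -0.004  2.147] F [ 2.15  0.47 -2.23] open 0.025365089824998358 qv 0.0030582833654704935
```

View pics/o.png

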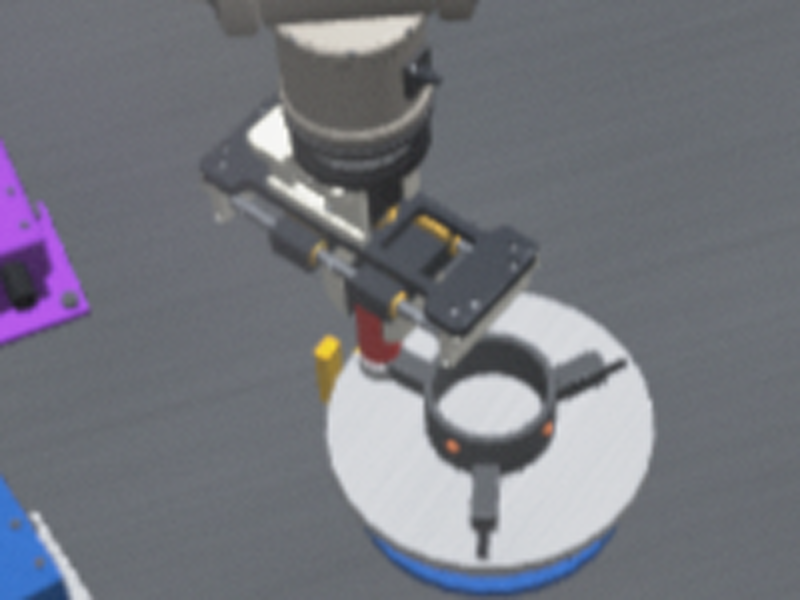

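>>> {"api": "apply_moves", "payload": {
  "motion": [
    {"offset": [-4, 0.5, 0], "rotation": [0, -0.004, 0]},
    {"offset": [0, 0, 0], "rotation": [0, 0, 0]},
    {"offset": [0, 0, 0], "rotation": [0, 0, 0]},
    {"offset": [0, 0, 0], "rotation": [0, 0, 0]}
  ]
}}

```text
time: 16.77
tool_pos: [0.4868, -0.0425, 0.1776]
tool_rot: [-3.141, -0.001, 2.147]
contact_force: [1.4, 0.6, -0.4]
opening: 0.0251
```

```bash
python3 -c "
from turn import *
go(2,7,350)
st(np.array([.4868,-.0426]),.1776)
p=read_camera('scene')['img']
cv2.imwrite('pics/p.png',cv2.resize(p[150:300,180:380,::-1],(800,600),interpolation=cv2.INTER_CUBIC))"
cat > ang.py <<'E'
from h import *
# rotate reference (scene0) plate by angle via homography of plate plane z=.062 ; compare jaw region
def est(p,name):
    C=np.array([.547,.012])
    ref=cv2.cvtColor(cv2.imread(f"pics/{name}0.png"),cv2.COLOR_BGR2GRAY).astype(np.float32)
    cur=cv2.cvtColor(p["img"],cv2.COLOR_RGB2GRAY).astype(np.float32)
    # sample far jaws at z=.078
    out=[]
    rr=np.linspace(.05,.078,15);aa=np.deg2rad(np.arange(-80,110,1.0))+0.0
    R,A=np.meshgrid(rr,aa)
    def samp(im,da):
        X=np.c_[(C[0]+R*np.cos(A+da)).ravel(),(C[1]+R*np.sin(A+da)).ravel(),np.full(R.size,.078)]
        q=proj(p,X).astype(np.float32)
        return cv2.remap(im,q[:,0].reshape(R.shape),q[:,1].reshape(R.shape),cv2.INTER_LINEAR)
    base=samp(ref,0)
    d=np.arange(-12,12.1,.25)
    e=[np.abs(samp(cur,np.deg2rad(x))-base).mean() for x in d]
    i=int(np.argmin(e));print(name,"offset deg",d[i],"err",e[i],"at0",e[48], base.std())
E
python3 -c "
from ang import *
est(read_camera('scene'),'scene')"
```

```text
t 16.77 prog 359.9 deg r 78.4 z 0.1776 rot [-3.141e+00 -1.000e-03  2.147e+00] Frad -1.4 Ftan 0.5 Fz -0.4 open 0.0251 [ 0.4868 -0.0425  0.1776]
[-9.5, 1.5] [-9.0, 3.0] 
t 16.7667 need x -0.06222384530585109 y -0.03349445513006485 z -0.02969668557256666 [ 0.4868 -0.0425  0.1776] [-3.141e+00 -1.000e-03  2.147e+00] F [ 1.44  0.55 -0.44] open 0.025148575363237165 qv 0.0012374553188809778
scene offset deg 0.0 err 0.6704331 at0 0.6704331 41.019997
```

View pics/p.png

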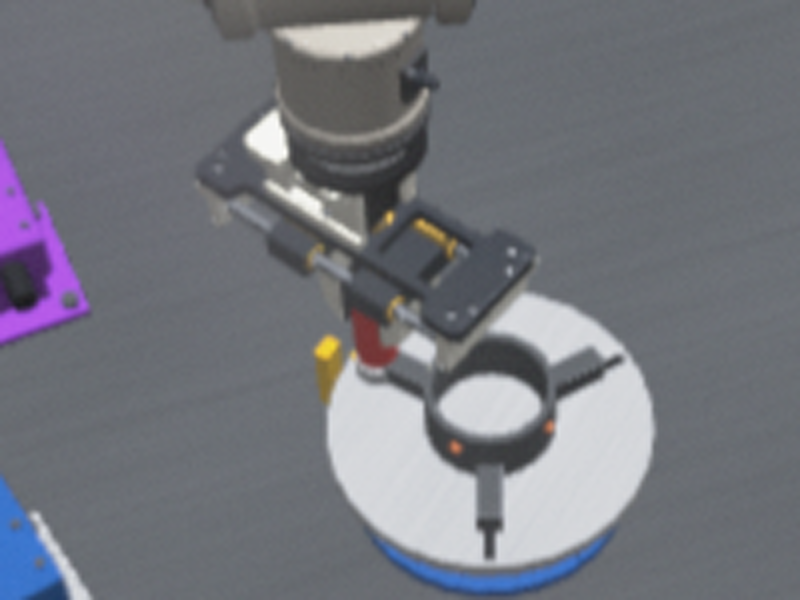

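>>> {"api": "apply_moves", "payload": {
  "motion": [
    {"offset": [0, 0, 0], "rotation": [0, 0, 0]},
    {"offset": [0, 0, 0], "rotation": [0, 0, 0]},
    {"offset": [0, 0, 0], "rotation": [0, 0, 0]},
    {"offset": [0, 0, 0], "rotation": [0, 0, 0]},
    {"offset": [0, 0, -8], "rotation": [0, 0, 0]},
    {"offset": [0, 0, -15], "rotation": [0, 0, 0]},
    {"offset": [0, 0, -15], "rotation": [0, 0, 0]},
    {"offset": [0, 0, -15], "rotation": [0, 0, 0]},
    {"offset": [0, 0, -20], "rotation": [0, 0, 0]},
    {"offset": [0, 0, -20], "rotation": [0, 0, 0]},
    {"offset": [0, 0, 0], "rotation": [0, 0, 0]}
  ],
  "grip": 0.45
}}

```text
time: 17.78
tool_pos: [0.4846, -0.0431, 0.2764]
tool_rot: [-3.134, -0.005, 2.148]
contact_force: [0.8, -0.5, -0.0]
opening: 0.0509
```

>>> {"api": "apply_moves", "payload": {
  "motion": [
    {"offset": [-15, -15, 0], "rotation": [0, 0, 0]},
    {"offset": [-15, -20, 0], "rotation": [0, 0, 0]},
    {"offset": [-15, -20, 0], "rotation": [0, 0, 0]},
    {"offset": [-15, -20, 0], "rotation": [0, 0, 0]},
    {"offset": [0, -10, 0], "rotation": [0, 0, 0]},
    {"offset": [0, 0, 0], "rotation": [0, 0, 0]},
    {"offset": [0, 0, 0], "rotation": [0, 0, 0]}
  ]
}}

```text
time: 18.37
tool_pos: [0.4439, -0.142, 0.2779]
tool_rot: [-3.136, -0.003, 2.15]
contact_force: [0.7, 0.8, -0.5]
opening: 0.0504
```

```bash
python3 -c "
from ang import *
o=observe();print(o['time'],o['tool_pos'],o['contact_force'],o['opening'],abs(o['qvel']).max())
for n in ('scene','top'):
    p=read_camera(n);est(p,n);cv2.imwrite(f'pics/q_{n}.png',p['img'][:,:,::-1])
    for q in ('crank_grip','home_switch_roller'): print(n,q,[(x['score'],x['location']) for x in tip_of(q,p)])
cv2.imwrite('pics/q.png',np.hstack([cv2.resize(cv2.imread('pics/q_scene.png')[130:310,100:340],(400,300)),cv2.resize(cv2.imread('pics/q_top.png')[150:330,260:500],(400,300))]))
"
```

```text
18.3667 [ 0.44393373 -0.14195057  0.27785106] [ 0.65079123  0.79782059 -0.48299307] 0.05038374696161592 0.023504747722702682
scene offset deg 0.0 err 1.0383497 at0 1.0383497 41.019997
scene crank_grip [(0.93, [0.4881, -0.0416, 0.1198])]
scene home_switch_roller [(0.64, [0.4475, -0.3153, 0.1155]), (0.44, [0.2053, -0.2529, 0.1124])]
top offset deg 0.0 err 5.274717 at0 5.274717 35.75788
top crank_grip [(0.56, [0.4919, -0.0441, 0.1187])]
top home_switch_roller [(0.57, [0.5167, -0.2978, 0.0025]), (0.54, [0.2072, -0.2543, 0.1191]), (0.5, [0.4559, -0.3122, 0.1147])]
```

View pics/q.png

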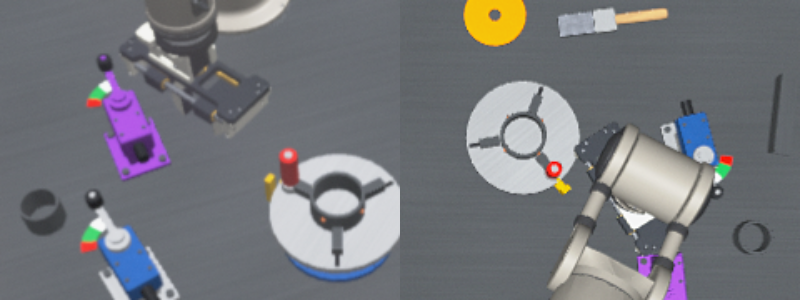

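The crank is back at the yellow pointer, the lever is at rest on white, and the robot is clear of everything.

```bash
python3 -c "
from cell import *
print(hand_in())"
```

```text
the job is handed in; nothing more can be done
None
```

The dry run was completed in the order asked and handed in at about 18.5 s of the 64 s allowed.

- **Blue switch:** I pushed the roller sideways with the closed fingertips to about 0.69 rad. The scene picture showed the arm over green and clear of red. I held it there for about 1 s, then backed off. The pictures and the network put the roller back at its rest position within a few mm.
- **Turntable:** I held the red grip and led it one full turn anticlockwise. The tool came back within 0.1 mm of where it had gripped. After release, comparing the scene and top pictures with the starting ones gave 0° offset for the plate (step 0.25°). The top match was looser, with part of that view possibly blocked by the arm. The crank stands at the yellow pointer.
- **Forces and bystanders:** The highest force I read while leading the crank round was about 10 N. The arm did not go near the grey switch or the loose things. The scene and top pictures show the disc, brush, offcut and angle as before. I did not check the hammer or spray can separately.

**Disagreements:** The fixed cameras and the wrist camera differed by 4–5 mm on the turntable's position. I used a value in between and corrected the circle's centre by about 2 mm from the forces during the turn. In the last top view the network's best guess for the roller was wrong (on the bench at the pivot), but its third guess and the scene view agreed with the rest position.

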